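# Park a key machine's carriage and hold its guard up for a cutter check

### The job

Get the key-cutting machine ready for a look at its cutter: push the spring-loaded carriage fully home to its stop block, turn its wing lever clockwise as far as it goes so the carriage stays locked there, and only then raise the clear guard by its tab. Finish holding the guard open at 60 degrees from closed with the fingers, keeping hold because it would spring shut, and leave the padlock, screwdriver and jar alone.

Things in the scene. Friction and masses are not known exactly. Their poses are not given: they have to be found in the camera images.
- key_machine: Key-cutting machine fixed to the bench: grey cast base 390 x 380 mm, 40 mm high, motor housing at the back 125 mm high. Origin on the bench, 20 mm in front of the base's centre. Its x axis points from the front (carriage side, towards the robot) to the back, y along the carriage's slide, z up. A steel catch 95 mm high stands behind the lever's home place.
- lever_grip (a point): Centre of the carriage's wing lever: an upright black bar 64 mm long, 14 thick, 25 high, top 135 mm above the bench, centred on its vertical turning axis. At lever 0 the bar lies along machine x. Below it a latch arm at 82-92 mm (42 mm long, square to the bar); carriage top 75 mm. Axis at machine x -120 mm, y -10 mm (start) to +70 mm (home).
- carriage (a joint): Slide of the carriage, a metal block 50 x 76 mm on rails along the machine's front, in m: 0 where its spring (about 2 N) keeps it at the start, 0.080 fully home at the fixed stop block, positive along machine +y. Let go unlocked, it springs back; locked, it rests 2 to 6 mm short of the stop, on the catch.
- lever (a joint): Turn of the wing lever in rad: 0 to 1.40, growing clockwise seen from above; at 0 to 0.3 (start) unlocked, at 1.40 fully turned and locked. It is stiff (0.15 N m) and stays where it is left, give or take 0.1 rad. Only with the carriage held home can it be turned fully: otherwise the latch arm meets the catch.
- guard_tab (a point): Centre of the lift tab on the guard: a black bar 16 mm wide (machine y), 14 mm high, that stands 41 mm forward from the middle of the guard's front edge; the centre is 137 mm from the hinge axis, 20 mm from the tab's tip, and with the guard closed 125 mm above the bench with free space around and 80 mm below it.
- guard_hinge (a point): Middle of the guard's hinge axis, which is level and lies along the machine's y axis at the back edge of the guard, 125 mm above the bench; fixed to the machine (120 mm behind and 30 mm to the -y side of its origin).
- guard (a joint): Opening angle of the clear guard over the cutter (115 x 144 mm, 45 mm deep, black edges), in rad: 0 closed and level, growing as the tab goes up and back, 1.047 = 60 degrees, 1.75 at its limit. A spring and its weight (about 3 to 4 N at the tab) shut it from any angle.
- padlock: Bystander: brass padlock lying on the bench to the +y side of the machine, 40 x 46 x 22 mm with a steel shackle; origin under its body.
- screwdriver: Bystander: screwdriver lying on the bench to the -y side of the machine.
- jar: Bystander: jar 60 mm across and 75 mm high standing on the bench to the +y side of the machine; origin under its centre.

How it is judged:
By the outcome, as a careful person would: the job done as asked, in the order asked, and still so for the second after the job is handed in, while the arm keeps its last pose, push and grip.
It also fails if it takes over 53 s, if anything falls off the work surface, if the arm or the gripper's body presses on something with over 40 N, if the wrist force passes 120 N, or if a joint passes its speed limit or range.

### The arm

A 6-joint arm with a two-finger parallel gripper is mounted at the origin on the work surface. World frame = base frame: x ahead of the robot, y to its left, z up, the work surface at z = 0. Lengths are in mm, angles in rad, forces in N, time in s.
With the tool pointing down it reaches from about 300 to 775 mm from the base axis. Payload 14.6 kg.
Tool frame: the origin (TCP) lies on the centre line of the jaws, within the pads' length; the fingertips stand 8 mm ahead of it and the grasp point (between the pads) lies 11 mm behind it; z points along the fingers, y is the direction in which the jaws open and shut (so a half turn about z gives the same grasp; the last joint's range is limited). The gripper opens to 94 mm and grips with 3 to 60 N. Pads are 16 mm wide; open, the fingers measure 119 mm over their backs; the gripper's body (75 mm by 177 mm) begins 78 mm behind the grasp point.
Start: joints at [-1.287, 0.3, 1.521, -0, 1.321, -0.067], TCP at [189, -516.496, 213.446] pointing down, gripper open.
Joint ranges: [-3.03, 3.03], [-0.79, 2.21], [0.23, 2.52], [-1.04, 4.18], [0, 3.07], [-2.55, 2.55]. Speed limits (rad/s): [2.22, 2.22, 2.57, 3.14, 3.14, 3.14].

### API

Orientations are given as [roll, pitch, yaw] about the fixed x, y, z axes, in that order (R = Rz(yaw) Ry(pitch) Rx(roll)).
In Python, from cell import read_state, cams, manip gives the robot as it stands.
- The arm moves only by the shell command python3 -m handwheel 'ROWS' [OPENING] [FORCE]. ROWS is JSON, a list of rows, each a list of 4 numbers: the shift along the tool's x, y, z in m, then the turn about the tool's z in degrees. In form: [[dx, dy, dz, turn], ...]. A call has 1 to 5 rows; each row is the pose to reach, as a shift and turn from the pose measured when the call began, along the tool's axes at that moment; what a row does not reach only later rows make up. A row lasts 1/8 s, in which the tool goes at most 62.5 mm and 10.7 degrees, less where a joint would pass 70% of its speed; a pose out of reach is approached as far as the arm can. A call with a gripper value outside its range is refused whole. OPENING is the closure, from 0 (fully open) to 1 (shut), set as the call begins (- or left out, the last holds). The fingers move at their own pace and stop on an object; FORCE is the grip in N (left out, the last holds). Time passes only in rows, so rows that repeat a pose let the fingers close. It gives the time, the measured TCP pose, the force and the opening at its end, in the units of the state.
- read_state(): the state, without advancing time (a new reading comes with each control period).
- cams.camera(name): name is "scene" or "top" or "wrist"; returns the picture (420x560x3 uint8, red, green, blue); there is no depth.
- cams.get_calibration(name): a dict with "vertical_fov" (degrees; the focal length in pixels is half the picture's height over the tangent of half this angle, whatever the lens; pixels are square), "cx", "cy" (the principal point, pixels), "R" (3x3) and "t" (3): a world point X has camera coordinates R X + t. Camera axes: x right, y down, z forward; pixel columns grow to the right and rows downward; lengths in mm; the calibration is good to about 2 mm. A picture is of the moment at which its call begins: read the wrist's pose just before it. get_calibration takes no time and is no camera call; for the wrist camera it gives the pose at the moment of the call.
- manip.sign_off(): hands the job in, once; it reports no verdict.
The state is a dict: "clock": time; "joints": joint angles; "qd": joint speeds; "effort": joint torques, N m; "eef_pos": TCP position; "eef_rot": TCP orientation; "wrist_force": force on the tool from outside, world axes, zero at the start; "moment": the same for the moment, N m; "finger_gap": finger opening in mm.
Only numpy, scipy, OpenCV 4.12 (cv2) and the standard library are available. Lean on these libraries where they do the work, as an engineer would, in place of code of your own. Each camera call takes 0.05 s, during which the arm holds its last target. There are 200 camera calls.

## Working session

There is one attempt and no reset: what is moved stays moved. The work goes in short steps, Python scripts to look and compute and a shell command to move; the robot and the scene stay as the last step left them, time stands still between calls to the robot, and variables do not carry over. Pictures are saved under pics/ and viewed, about 8 in all and at most 12, crops included, and the job is handed in when it is done.

```bash
mkdir -p pics; python3 - <<'E'
from cell import read_state,cams
import cv2,json,numpy as np
print(read_state())
for n in("scene","top"):
    c=cams.get_calibration(n);print(n,c)
    im=cams.camera(n);cv2.imwrite(f"pics/{n}0.png",im[...,::-1])
E
```

```text
{'clock': 0.0, 'joints': array([-1.28659038e+00,  3.00444961e-01,  1.52157580e+00, -3.71264961e-05,
        1.32070866e+00, -6.65739121e-02]), 'qd': array([-0.00036684, -0.00170895, -0.0016973 , -0.00166166, -0.0014522 ,
       -0.00039917]), 'effort': array([-2.98455932e-03, -5.31811988e+01, -3.52745640e+01,  7.07150088e-02,
        2.43874040e-02, -8.84358724e-05]), 'eef_pos': array([ 188.92698482, -516.2623354 ,  212.90290142]), 'eef_rot': array([-3.14045601e+00, -3.97415663e-05,  3.50789042e-01]), 'wrist_force': array([-0.26909057,  0.15585877, -0.84484023]), 'moment': array([-0.0040748 ,  0.00227437, -0.00228917]), 'finger_gap': 93.97661396021103}
scene {'vertical_fov': 54.35082074214642, 'cx': 281.6039588867165, 'cy': 216.13646594931876, 'R': array([[ 0.65498737,  0.75560829,  0.00690279],
       [ 0.6448302 , -0.55415211, -0.52641187],
       [-0.39393598,  0.34924426, -0.85020168]]), 't': array([-414.30509263, -296.76378053, 1421.75328924])}
top {'vertical_fov': 49.662273341533876, 'cx': 280.9402543086589, 'cy': 205.96360738483023, 'R': array([[-2.86362227e-02, -9.99587379e-01, -2.24475889e-03],
       [-9.97655176e-01,  2.87203780e-02, -6.21231829e-02],
       [ 6.21620199e-02,  4.60522022e-04, -9.98065965e-01]]), 't': array([  47.59200905,  587.73769295, 1334.12098667])}
```

```bash
python3 - <<'E'
import cv2
a=cv2.imread("pics/top0.png");print(a.shape);cv2.imwrite("pics/top0b.png",cv2.resize(a,(800,600),interpolation=cv2.INTER_CUBIC))
a=cv2.imread("pics/scene0.png");cv2.imwrite("pics/scene0b.png",cv2.resize(a,(800,600),interpolation=cv2.INTER_CUBIC))
E
```

```text
(420, 560, 3)
```

View pics/top0b.png

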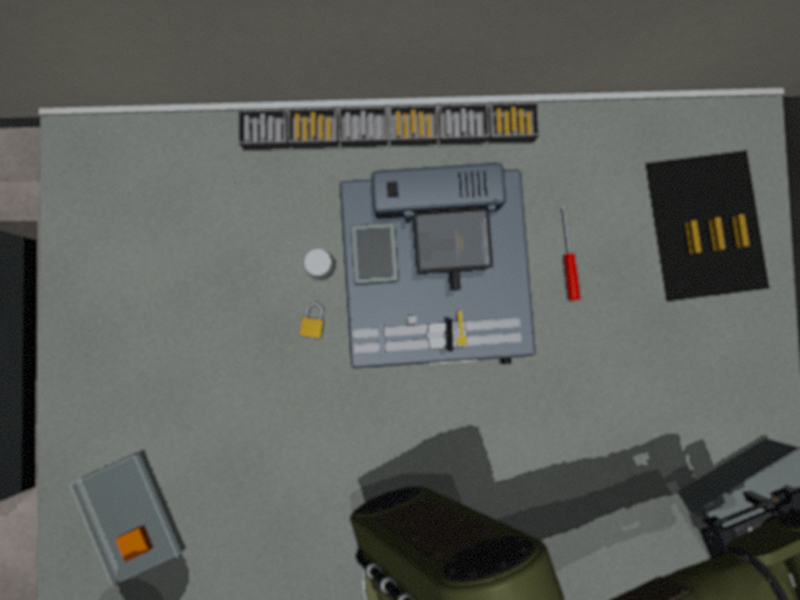

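View pics/scene0b.png

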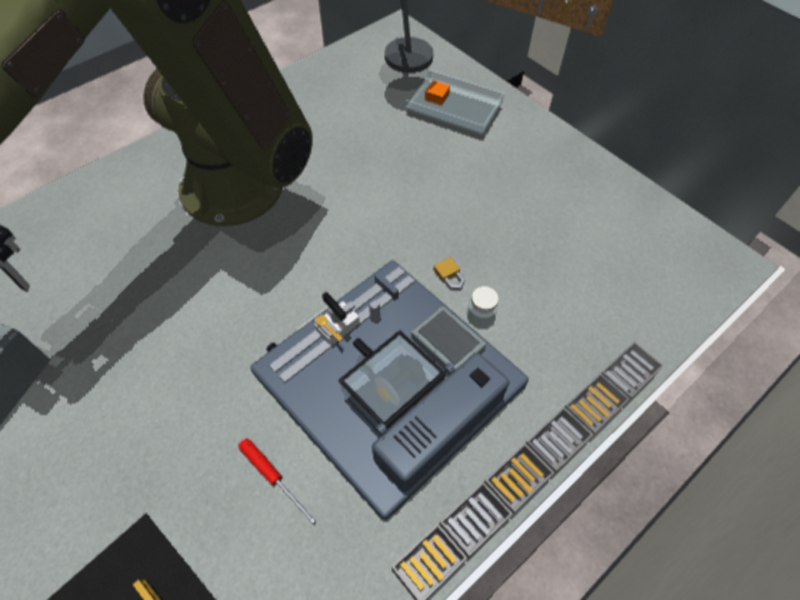

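```bash
cat > h.py <<'E'
import numpy as np,cv2
from cell import read_state,cams
from scipy.optimize import least_squares
from scipy.spatial.transform import Rotation as Ro
def proj(c,X):
    p=np.atleast_2d(X)@np.array(c["R"]).T+c["t"];f=210/np.tan(np.radians(c["vertical_fov"]/2))
    return f*p[:,:2]/p[:,2:]+[c["cx"],c["cy"]]
def w(P,X):
    c,s=np.cos(P[2]),np.sin(P[2]);X=np.atleast_2d(X).astype(float)
    return np.c_[P[0]+c*X[:,0]-s*X[:,1],P[1]+s*X[:,0]+c*X[:,1],X[:,2]]
def tcp():
    s=read_state();return s["eef_pos"],Ro.from_euler('xyz',s["eef_rot"]).as_matrix()
E
python3 - <<'E'
from h import *
for hx,hy in((190,195),(195,190)):
    X=[[20-hx,hy,40],[20-hx,-hy,40],[20+hx,-hy,40],[20+hx,hy,40],[-120,-10,135],[-17,-30,125]]
    top=np.array([[352,366],[534,353],[521,171],[341,182],[449,334],[455,280]])*.7
    sc=np.array([[395,262],[252,367],[387,517],[527,378],[334,305],[365,348]])*.7
    ct,cs=cams.get_calibration("top"),cams.get_calibration("scene")
    f=lambda P:np.r_[proj(ct,w(P,X))-top,proj(cs,w(P,X))-sc].ravel()
    r=least_squares(f,[500,0,0],x_scale=[100,100,.1],loss='soft_l1');print(hx,r.x,r.cost);print(f(r.x).reshape(-1,2).round(1))
    print(w(r.x,[[-120,-10,135],[-120,70,135],[-17,-30,125],[120,-30,125]]))
E
```

```text
190 [ 6.22789638e+02 -4.23717067e+01  4.05084019e-02] 25.120889343389592
[[-3.5 -0.3]
 [ 2.6 -0.5]
 [ 1.2 -1.3]
 [-4.   0. ]
 [-0.1  0. ]
 [-0.1 -0.1]
 [ 1.  -3.4]
 [-3.   1.1]
 [-4.5  1.2]
 [ 3.3 -2.9]
 [ 0.1 -1.7]
 [-1.5 -0.5]]
[[503.29305328 -57.2231821  135.        ]
 [500.05326735  22.71118965 135.        ]
 [607.0185034  -73.03555065 125.        ]
 [743.90611502 -67.48741723 125.        ]]
195 [ 6.24445872e+02 -4.28356394e+01  4.14514400e-02] 18.44991137401342
[[-1.5  0.8]
 [ 1.2  0.7]
 [-0.6 -3.5]
 [-2.3 -2.3]
 [ 0.1 -0.6]
 [ 0.1 -0.7]
 [-1.1 -3. ]
 [-2.4 -0.7]
 [-1.1  2. ]
 [ 3.8 -0.1]
 [ 0.3 -1.2]
 [-1.3  0.1]]
[[504.96334599 -57.79979799 135.        ]
 [501.64818034  22.13148298 135.        ]
 [608.70366164 -73.51434246 125.        ]
 [745.5859803  -67.83712129 125.        ]]
```

```bash
cat >> h.py <<'E'
def to(goal,yaw):
    p,R=tcp();d=R.T@(np.array(goal)-p);cur=np.arctan2(R[1,0],R[0,0])
    t=-np.degrees((yaw-cur+np.pi)%(2*np.pi)-np.pi)
    s=read_state();print("shift m",(d/1000).round(4),"turn",t.round(1),"pos",p.round(1),"yaw",cur.round(3),"F",s["wrist_force"].round(1),"M",s["moment"].round(2),"gap",s["finger_gap"].round(1),"clk",s["clock"])
E
python3 -m handwheel '[[0.027,-0.02,0,-10],[0.054,-0.04,0,-20],[0.081,-0.06,0,-30],[0.108,-0.08,0,-40],[0.136,-0.097,0,-50]]' 0
python3 -c "
from h import *
to([504,-57.5,215],-3.10)"
```

```text
clock: 0.72
eef_pos: [283.7, -377.4, 212.9]
eef_rot: [-3.141, -0.001, 1.229]
wrist_force: [1.2, 0.4, 0.3]
finger_gap: 94.2Traceback (most recent call last):
  File "<string>", line 3, in <module>
    to([504,-57.5,215],-3.10)
    ~~^^^^^^^^^^^^^^^^^^^^^^^
  File "h.py", line 16, in to
    s=read_state();print("shift m",(d/1000).round(4),"turn",t.round(1),"pos",p.round(1),"yaw",cur.round(3),"F",s["wrist_force"].round(1),"M",s["moment"].round(2),"gap",s["finger_gap"].round(1),"clk",s["clock"])
                                                                                                                                                                        ^^^^^^^^^^^^^^^^^^^^^
AttributeError: 'float' object has no attribute 'round'
```

```bash
sed -i 's/s\["finger_gap"\].round(1)/round(s["finger_gap"],1)/' h.py
python3 -c "
from h import *
to([504,-57.5,215],-3.10)"
```

```text
shift m [ 0.3752  0.1004 -0.0018] turn -112.0 pos [ 283.7 -377.4  212.9] yaw 1.229 F [1.2 0.4 0.3] M [-0.02 -0.08  0.01] gap 94.2 clk 0.725
```

```bash

python3 -m handwheel '[[0.04,0.01,0,-10],[0.08,0.02,0,-20],[0.13,0.035,0,-30],[0.19,0.05,0,-40],[0.25,0.067,0,-50]]'
python3 -c "
from h import *
to([504,-57.5,215],-3.10)"
```

```text
clock: 1.35
eef_pos: [431.3, -162.5, 213.1]
eef_rot: [3.141, -0.001, 2.107]
wrist_force: [1.7, -1.2, -0.2]
finger_gap: 93.9
shift m [ 0.0531  0.1162 -0.0018] turn -61.7 pos [ 431.3 -162.5  213.1] yaw 2.107 F [ 1.7 -1.2 -0.2] M [-0.05 -0.18 -0.01] gap 93.9 clk 1.35
```

```bash

python3 -m handwheel '[[0.011,0.023,-0.002,-10],[0.022,0.046,-0.002,-20],[0.033,0.07,-0.002,-30],[0.044,0.095,-0.002,-40],[0.053,0.116,-0.002,-50]]'
python3 -m handwheel '[[0,0,0,-10],[0,0,0,-14],[0,0,0,-14]]'
python3 - <<'E'
from h import *
to([504,-57.5,215],-3.10)
c=cams.get_calibration("wrist");print(c)
im=cams.camera("wrist")
cv2.imwrite("pics/w1.png",cv2.resize(im[...,::-1],(800,600),interpolation=cv2.INTER_CUBIC))
P=[624,-42.6,.041]
for X in([-120,-10,135],[-17,-30,125]):print((proj(c,w(P,X))/.7).round())
E
```

```text
clock: 1.98
eef_pos: [504.3, -56.8, 214.9]
eef_rot: [3.14, -0.001, 2.986]
wrist_force: [0.3, 0.0, -0.2]
finger_gap: 94.1
clock: 2.35
eef_pos: [504.2, -56.7, 214.6]
eef_rot: [3.14, -0.001, -3.053]
wrist_force: [0.3, -0.0, 0.7]
finger_gap: 94.0
shift m [ 0.0002 -0.0007 -0.0004] turn 2.7 pos [504.2 -56.7 214.6] yaw -3.053 F [ 0.3 -0.   0.7] M [ 0.06 -0.19 -0.05] gap 94.0 clk 2.35
{'vertical_fov': 61.59060762546714, 'cx': 280.75151707717544, 'cy': 210.2966765856951, 'R': array([[-8.86079411e-02,  9.96066234e-01,  8.31319161e-04],
       [ 9.55558815e-01,  8.47688369e-02,  2.82350130e-01],
       [ 2.81168960e-01,  2.58128380e-02, -9.59311062e-01]]), 't': array([ 100.90700293, -507.35853183,  253.40636201])}
[[399. 316.]]
[[358. 472.]]
```

View pics/w1.png

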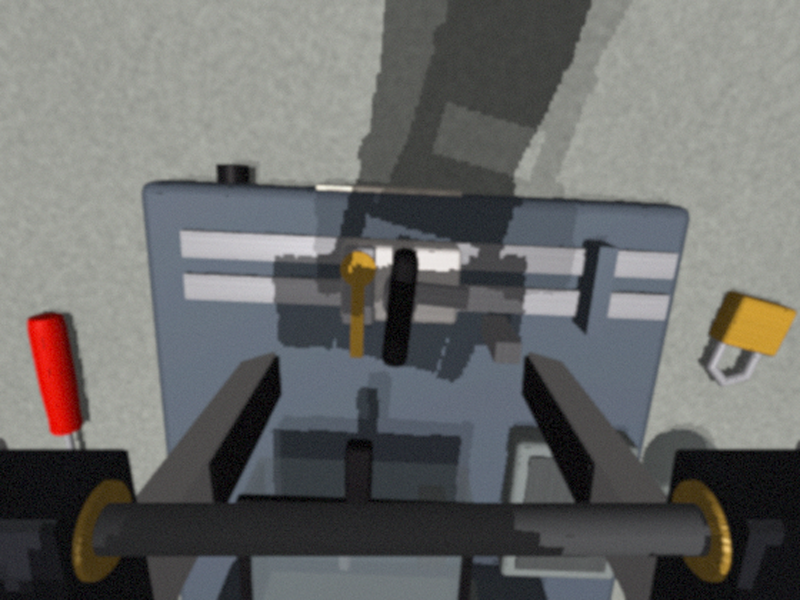

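```bash

python3 -m handwheel '[[0,0.001,0.03,3],[0,0.001,0.06,3],[0,0.001,0.085,3],[0,0.001,0.101,3],[0,0.001,0.101,3]]' 0.4 40
python3 -m handwheel '[[0,0,0,0],[0,0,0,0],[0,0,0,0],[0,0,0,0]]' 1 45
python3 - <<'E'
from h import *
to([504,-57.5,113],-3.10)
im=cams.camera("wrist")
cv2.imwrite("pics/w2.png",im[...,::-1])
E
```

```text
clock: 3.02
eef_pos: [503.6, -55.6, 113.1]
eef_rot: [3.14, -0.003, -3.108]
wrist_force: [0.2, 0.0, 0.7]
finger_gap: 56.2
clock: 3.52
eef_pos: [503.7, -55.8, 113.3]
eef_rot: [3.14, -0.002, -3.108]
wrist_force: [0.3, -2.5, 2.6]
finger_gap: 20.0
shift m [-0.0002 -0.0017  0.0003] turn -0.5 pos [503.7 -55.8 113.3] yaw -3.108 F [ 0.3 -2.5  2.6] M [-0.33 -0.08  0.01] gap 20.0 clk 3.525
```

View pics/w2.png

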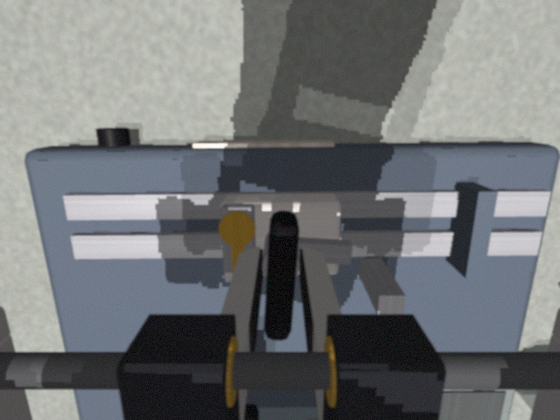

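```bash

python3 -m handwheel '[[0,0,0,0],[0,0,0,0],[0,0.005,0,0],[0,0.015,0,0],[0,0.025,0,0]]' 1 45
python3 -m handwheel '[[0,0.012,0,0],[0,0.024,0,0],[0,0.036,0,0],[0,0.044,0,0],[0,0.046,0,0]]'
python3 -c "
from h import *
to([500.7,22.5,113],-3.10)"
```

```text
clock: 4.2
eef_pos: [502.7, -30.0, 113.4]
eef_rot: [3.14, -0.003, -3.108]
wrist_force: [-0.8, -3.2, 1.0]
finger_gap: 18.2
clock: 4.82
eef_pos: [500.9, 16.6, 113.4]
eef_rot: [3.14, -0.004, -3.107]
wrist_force: [-5.0, -2.7, 2.8]
finger_gap: 18.5
shift m [-0.      0.0059  0.0004] turn -0.4 pos [500.9  16.6 113.4] yaw -3.107 F [-5.  -2.7  2.8] M [-0.54  0.81 -0.01] gap 18.5 clk 4.825
```

```bash

python3 -m handwheel '[[0,0.003,0,0],[0,0.006,0,0],[0,0.008,0,0],[0,0.010,0,0],[0,0.010,0,0]]'
python3 - <<'E'
from h import *
to([500.7,22.5,113],-3.10)
im=cams.camera("wrist")
cv2.imwrite("pics/w3.png",im[...,::-1])
E
```

```text
clock: 5.45
eef_pos: [500.6, 23.4, 113.4]
eef_rot: [-3.137, -0.004, -3.107]
wrist_force: [-3.5, -29.6, 2.5]
finger_gap: 18.2
shift m [-0.0001 -0.0009  0.0004] turn -0.4 pos [500.6  23.4 113.4] yaw -3.107 F [ -3.5 -29.6   2.5] M [-5.65  0.62  0.04] gap 18.2 clk 5.45
```

View pics/w3.png

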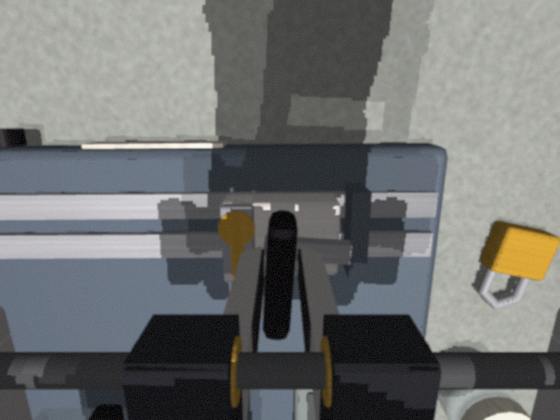

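```bash

python3 -m handwheel '[[0,0.002,0,8],[0,0.002,0,17],[0,0.002,0,26],[0,0.002,0,34],[0,0.002,0,42]]' 1 60
python3 -c "
from h import *
to([500.6,25.5,113],-3.10-1.45)"
```

```text
clock: 6.12
eef_pos: [500.4, 22.7, 113.4]
eef_rot: [-3.132, 0.003, 2.438]
wrist_force: [-6.0, -25.9, 4.5]
finger_gap: 17.9
shift m [0.0016 0.0022 0.0003] turn 40.4 pos [500.4  22.7 113.4] yaw 2.438 F [ -6.  -25.9   4.5] M [-4.88  0.98  0.21] gap 17.9 clk 6.125
```

```bash

python3 -m handwheel '[[0.0016,0.0022,0,8],[0.0016,0.0022,0,17],[0.0016,0.0022,0,25],[0.0016,0.0022,0,33],[0.0016,0.0022,0,38]]'
python3 - <<'E'
from h import *
to([500.6,25.5,113],-3.10-1.45)
im=cams.camera("wrist")
cv2.imwrite("pics/w4.png",im[...,::-1])
E
```

```text
clock: 6.75
eef_pos: [500.0, 22.6, 113.4]
eef_rot: [-3.133, 0.013, 1.771]
wrist_force: [-9.5, -27.4, 5.6]
finger_gap: 18.0
shift m [0.0028 0.0011 0.0003] turn 2.2 pos [500.   22.6 113.4] yaw 1.771 F [ -9.5 -27.4   5.6] M [-5.26  1.73  0.71] gap 18.0 clk 6.75
```

View pics/w4.png

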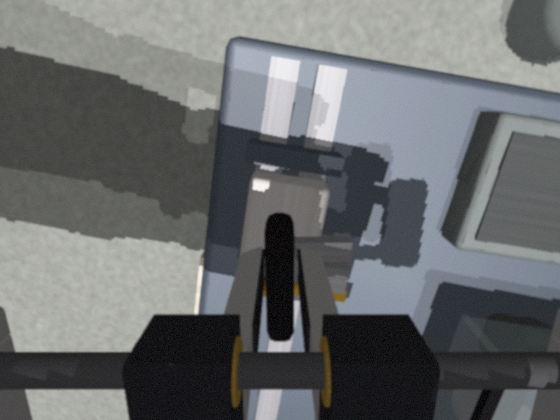

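```bash

python3 -m handwheel '[[0.002,0.001,0,3],[0.002,0.001,0,4]]'
python3 -m handwheel '[[0,0,0,0],[0,0,0,0],[0,0,0,0]]' 0.5
python3 -m handwheel '[[0,0,-0.03,0],[0,0,-0.06,0],[0,0,-0.1,0],[0,0,-0.1,0]]'
python3 - <<'E'
from h import *
to([607.5,-73,200],-3.10)
c=cams.get_calibration("wrist");print(c)
im=cams.camera("wrist")
cv2.imwrite("pics/w5.png",cv2.resize(im[...,::-1],(800,600),interpolation=cv2.INTER_CUBIC))
P=[624,-42.6,.041]
for X in([-120,70,135],[-120,67,135],[-120,35,135],[-120,102,135],[-17,-30,125],[-37,-30,132]):print((proj(c,w(P,X))/.7).round())
E
```

```text
clock: 7.05
eef_pos: [499.8, 23.9, 113.4]
eef_rot: [-3.131, 0.014, 1.696]
wrist_force: [-11.5, -8.8, 10.1]
finger_gap: 17.5
clock: 7.42
eef_pos: [500.0, 24.1, 113.4]
eef_rot: [-3.132, 0.014, 1.696]
wrist_force: [0.3, -0.2, -0.6]
finger_gap: 44.5
clock: 7.92
eef_pos: [502.0, 25.9, 216.1]
eef_rot: [-3.137, 0.015, 1.696]
wrist_force: [0.4, 0.4, -0.3]
finger_gap: 46.7
shift m [-0.111   0.0924  0.0173] turn -85.2 pos [502.   25.9 216.1] yaw 1.696 F [ 0.4  0.4 -0.3] M [-0.04 -0.06  0.03] gap 46.7 clk 7.925
{'vertical_fov': 61.59060762546714, 'cx': 280.75151707717544, 'cy': 210.2966765856951, 'R': array([[ 0.99207787,  0.12553147, -0.00483158],
       [ 0.12123128, -0.9465941 ,  0.29876846],
       [ 0.0329313 , -0.29698732, -0.9543134 ]]), 't': array([-501.04828124,  -69.99095962,  385.42541528])}
[[398. 319.]]
[[398. 324.]]
[[393. 379.]]
[[403. 260.]]
[[552. 481.]]
[[523. 486.]]
```

View pics/w5.png

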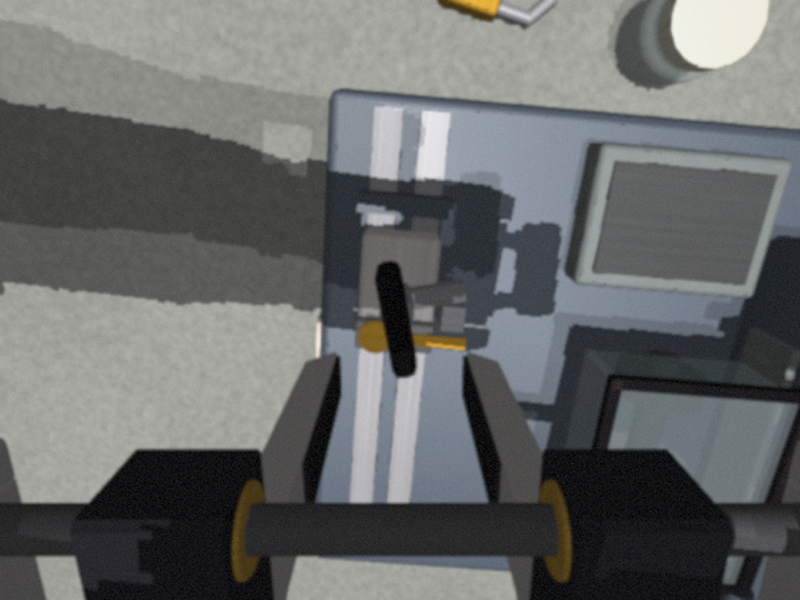

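```bash
python3 - <<'E'
from h import *
im=cv2.imread("pics/w5.png").max(2)
pts=[]
for r in range(285,362,6):
    c=np.where(im[r,370:425]<32)[0]+370
    if len(c):print(r,c.min(),c.max(),end='; ');pts.append([r,(c.min()+c.max())/2])
p=np.array(pts);k=np.polyfit(p[:,0],p[:,1],1);print(k)
c=cams.get_calibration("wrist");P=[624,-42.6,.041]
for th in(1.2,1.3,1.4):
    d=32*np.array([np.cos(th),-np.sin(th),0]);e=proj(c,w(P,[np.array([-120,67,135])+d,np.array([-120,67,135])-d]))/.7
    print(th,e.round().tolist(),(e[0]-e[1])[0]/(e[0]-e[1])[1])
E
```

```text
285 378 402; 291 379 403; 297 380 404; 303 381 405; 309 382 406; 315 383 407; 321 384 408; 327 386 408; 333 387 410; 339 388 410; 345 389 411; 351 391 413; 357 392 413; [1.74908425e-01 3.40008242e+02]
1.2 [[416.0, 379.0], [382.0, 269.0]] 0.31380105317158513
1.3 [[410.0, 380.0], [388.0, 268.0]] 0.20124551831760934
1.4 [[404.0, 381.0], [394.0, 267.0]] 0.0927956107631975
```

```bash

python3 -m handwheel '[[-0.022,0.018,0,-10],[-0.044,0.036,0,-20],[-0.067,0.053,0,-30],[-0.09,0.07,0,-40],[-0.111,0.088,0,-50]]'
python3 -m handwheel '[[0,0,0.005,-10],[0,0,0.01,-20],[0,0,0.016,-30],[0,0,0.016,-35],[0,0,0.016,-35]]'
python3 - <<'E'
from h import *
to([603,-73.5,122],-3.10)
c=cams.get_calibration("wrist")
im=cams.camera("wrist")
cv2.imwrite("pics/w6.png",cv2.resize(im[...,::-1],(800,600),interpolation=cv2.INTER_CUBIC))
P=[624,-42.6,.041]
for X in([-120,67,135],[-37,-30,132],[4,-30,132],[-17,-30,125]):print((proj(c,w(P,X))/.7).round())
for th in(1.2,1.3,1.4):
    d=32*np.array([np.cos(th),-np.sin(th),0]);e=proj(c,w(P,[np.array([-120,67,135])+d,np.array([-120,67,135])-d]))/.7
    print(th,e.round().tolist(),(e[0]-e[1])[1]/(e[0]-e[1])[0])
E
```

```text
clock: 8.6
eef_pos: [602.7, -73.9, 213.2]
eef_rot: [-3.125, 0.001, 2.574]
wrist_force: [0.2, -0.1, -0.3]
finger_gap: 47.2
clock: 9.22
eef_pos: [602.2, -74.1, 195.8]
eef_rot: [-3.128, -0.01, -3.099]
wrist_force: [-0.3, -0.8, 0.3]
finger_gap: 46.8
shift m [-0.0015  0.0015  0.0738] turn 0.1 pos [602.2 -74.1 195.8] yaw -3.099 F [-0.3 -0.8  0.3] M [ 0.05 -0.15  0.01] gap 46.8 clk 9.225
[[628. 118.]]
[[404. 299.]]
[[404. 376.]]
[[404. 333.]]
1.2 [[557.0, 146.0], [702.0, 90.0]] -0.3891138811815926
1.3 [[555.0, 139.0], [703.0, 97.0]] -0.28107936684360935
1.4 [[554.0, 131.0], [704.0, 105.0]] -0.17618132580559742
```

View pics/w6.png

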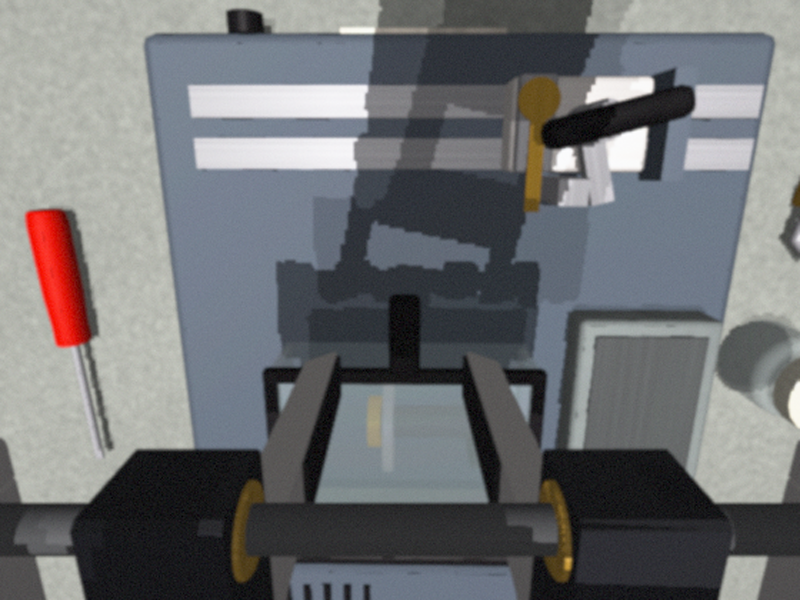

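```bash

python3 -m handwheel '[[0.03,0.036,0,0],[0.062,0.0727,0,0],[0.062,0.0727,0.03,0],[0.062,0.0727,0.06,0],[0.062,0.0727,0.076,0]]' 1 40
python3 -m handwheel '[[0,0,0,0],[0.004,0,0,0],[0.008,0,0,0],[0.011,0,0,0],[0.011,0,0,0]]'
python3 -c "
from h import *
P=[624,-42.6,.041]
to(w(P,[-99.5,42,120])[0],-3.10)"
```

```text
clock: 9.9
eef_pos: [536.0, -5.0, 118.1]
eef_rot: [-3.128, -0.012, -3.102]
wrist_force: [0.2, 0.2, -0.9]
finger_gap: 1.6
clock: 10.52
eef_pos: [525.1, -5.5, 118.7]
eef_rot: [-3.128, -0.011, -3.102]
wrist_force: [0.3, 0.4, -1.1]
finger_gap: 0.6
shift m [ 0.0022  0.0009 -0.0013] turn -0.1 pos [525.1  -5.5 118.7] yaw -3.102 F [ 0.3  0.4 -1.1] M [ 0.03 -0.16 -0.04] gap 0.6 clk 10.525
```

```bash

python3 -m handwheel '[[0.0015,0,0,0],[0.003,0,0,0],[0.003,0,0,0]]'
python3 -m handwheel '[[0.001,0,0,0],[0.002,0,0,0],[0.002,0,0,0]]'
python3 -m handwheel '[[0.001,0,0,0],[0.002,0,0,0],[0.002,0,0,0]]'
```

```text
clock: 10.9
eef_pos: [523.0, -5.2, 118.9]
eef_rot: [-3.129, -0.008, -3.102]
wrist_force: [8.2, 3.8, -5.0]
finger_gap: 0.9
clock: 11.28
eef_pos: [522.0, -4.7, 119.0]
eef_rot: [-3.129, -0.005, -3.102]
wrist_force: [9.4, 3.7, -5.5]
finger_gap: 0.7
clock: 11.65
eef_pos: [521.6, -4.5, 119.1]
eef_rot: [-3.13, -0.001, -3.102]
wrist_force: [14.9, 2.8, -9.1]
finger_gap: 0.7
```

```bash

python3 -m handwheel '[[0.001,0,0,0],[0.0025,0,0,0],[0.0025,0,0,0]]'
python3 -m handwheel '[[-0.006,0,0,0],[-0.018,0,0,0],[-0.018,0,-0.04,0],[-0.018,0,-0.078,0],[-0.018,0,-0.078,0]]'
python3 - <<'E'
from h import *
to([603,-73.5,195],-3.10)
c=cams.get_calibration("wrist")
im=cams.camera("wrist")
cv2.imwrite("pics/w7.png",cv2.resize(im[...,::-1],(800,600),interpolation=cv2.INTER_CUBIC))
P=[624,-42.6,.041]
for th in(1.2,1.3,1.4):
    d=32*np.array([np.cos(th),-np.sin(th),0]);e=proj(c,w(P,[np.array([-120,66,135])+d,np.array([-120,66,135])-d]))/.7
    print(th,e.round().tolist(),(e[0]-e[1])[1]/(e[0]-e[1])[0])
E
```

```text
clock: 12.02
eef_pos: [521.4, -4.5, 119.2]
eef_rot: [-3.13, 0.005, -3.101]
wrist_force: [20.3, 2.1, -12.7]
finger_gap: 0.4
clock: 12.65
eef_pos: [540.3, -2.9, 200.0]
eef_rot: [-3.129, 0.01, -3.101]
wrist_force: [-0.1, -0.9, -0.8]
finger_gap: 0.5
shift m [-0.0598 -0.073   0.0065] turn -0.1 pos [540.3  -2.9 200. ] yaw -3.101 F [-0.1 -0.9 -0.8] M [ 0.04 -0.18  0.02] gap 0.5 clk 12.65
1.2 [[388.0, 271.0], [516.0, 223.0]] -0.376764698332844
1.3 [[386.0, 265.0], [517.0, 230.0]] -0.2692447467620904
1.4 [[384.0, 259.0], [518.0, 236.0]] -0.16692527954621367
```

View pics/w7.png

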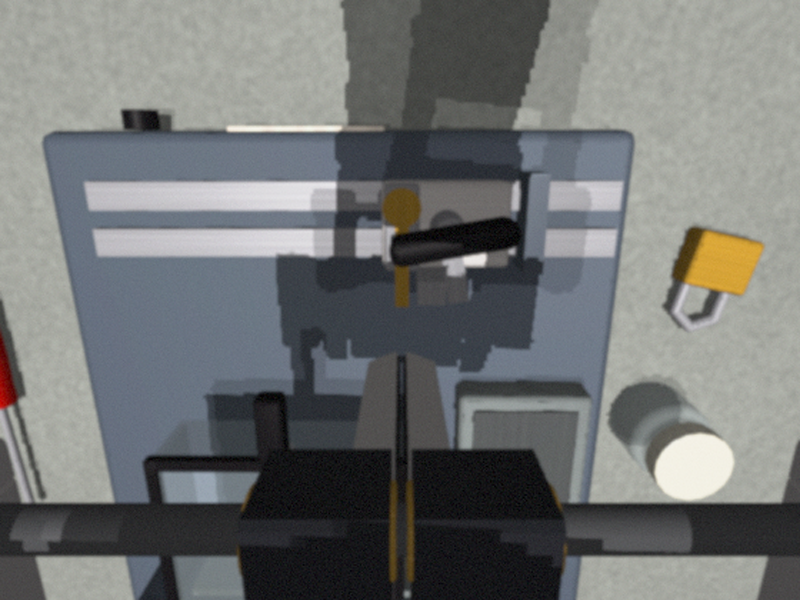

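```bash

python3 -m handwheel '[[-0.03,-0.036,0,0],[-0.06,-0.073,0,0],[-0.06,-0.073,0,0],[-0.06,-0.073,0.03,0],[-0.06,-0.073,0.05,0]]' 0.5 20
python3 -c "
from h import *
to([603,-73.5,122],-3.10)"
```

```text
clock: 13.32
eef_pos: [601.7, -73.3, 146.9]
eef_rot: [-3.13, 0.004, -3.101]
wrist_force: [0.6, 0.1, -0.0]
finger_gap: 45.2
shift m [-0.0012 -0.      0.0249] turn -0.1 pos [601.7 -73.3 146.9] yaw -3.101 F [ 0.6  0.1 -0. ] M [ 0.08 -0.16  0.08] gap 45.2 clk 13.325
```

```bash

python3 -m handwheel '[[-0.001,0,0.012,0],[-0.001,0,0.025,0],[-0.001,0,0.025,0]]'
python3 -m handwheel '[[0,0,0,0],[0,0,0,0],[0,0,0,0],[0,0,0,0]]' 1 25
python3 -c "
from h import *
to([603,-73.5,122],-3.10)"
```

```text
clock: 13.7
eef_pos: [602.4, -73.3, 121.0]
eef_rot: [-3.13, 0.003, -3.101]
wrist_force: [0.3, 0.2, -0.2]
finger_gap: 47.0
clock: 14.2
eef_pos: [602.5, -73.6, 121.3]
eef_rot: [-3.13, 0.003, -3.101]
wrist_force: [0.7, -2.8, 0.8]
finger_gap: 15.7
shift m [-0.0005  0.     -0.0007] turn -0.1 pos [602.5 -73.6 121.3] yaw -3.101 F [ 0.7 -2.8  0.8] M [-0.36 -0.17  0.03] gap 15.7 clk 14.2
```

```bash

python3 -m handwheel '[[0,0,-0.015,0],[-0.002,0,-0.030,0],[-0.006,0,-0.044,0],[-0.011,0,-0.058,0],[-0.017,0,-0.072,0]]'
python3 -m handwheel '[[0,0,0,0]]'
python3 -c "
from h import *
P=[624,-42.6,.041]
p,R=tcp();m=p-w(P,[120,-30,125])[0];mx=m[0]*np.cos(.041)+m[1]*np.sin(.041)
print(mx,m[2],np.hypot(mx,m[2]),np.degrees(np.arctan2(m[2],-mx)))
to([603,-73.5,122],-3.10)"
```

```text
clock: 14.82
eef_pos: [619.5, -72.8, 193.7]
eef_rot: [-3.129, 0.003, -3.102]
wrist_force: [7.1, -8.0, -9.6]
finger_gap: 15.5
clock: 14.95
eef_pos: [619.9, -72.8, 194.5]
eef_rot: [-3.129, 0.003, -3.102]
wrist_force: [-1.4, -0.6, -3.1]
finger_gap: 16.0
-125.34889417184434 69.48479779310662 143.3195115622892 29.000968944293557
shift m [0.0172 0.0009 0.0724] turn -0.1 pos [619.9 -72.8 194.5] yaw -3.102 F [-1.4 -0.6 -3.1] M [ 0.18 -0.    0.11] gap 16.0 clk 14.95
```

```bash

python3 -m handwheel '[[-0.008,0,-0.0113,0],[-0.017,0,-0.023,0],[-0.0273,0,-0.034,0],[-0.0386,0,-0.0435,0],[-0.0509,0,-0.052,0]]'
python3 -m handwheel '[[0,0,0,0]]'
python3 - <<'E'
from h import *
P=[624,-42.6,.041]
p,R=tcp();m=p-w(P,[120,-30,125])[0];mx=m[0]*np.cos(.041)+m[1]*np.sin(.041)
print(mx,m[2],np.hypot(mx,m[2]),np.degrees(np.arctan2(m[2],-mx)))
to([603,-73.5,122],-3.10)
a=cams.camera("wrist");b=cams.camera("scene")
cv2.imwrite("pics/w8.png",a[...,::-1])
cv2.imwrite("pics/s8.png",cv2.resize(b[150:390,130:450,::-1],(800,600),interpolation=cv2.INTER_CUBIC))
E
```

```text
clock: 15.58
eef_pos: [670.2, -70.7, 245.8]
eef_rot: [-3.129, 0.0, -3.102]
wrist_force: [0.2, -6.0, -10.4]
finger_gap: 15.7
clock: 15.7
eef_pos: [670.1, -70.7, 245.7]
eef_rot: [-3.129, -0.001, -3.102]
wrist_force: [-4.9, -1.6, 2.0]
finger_gap: 15.9
-75.08289935128185 120.71186436772089 142.15764479663332 58.11834688900425
shift m [0.067  0.0015 0.1238] turn -0.1 pos [670.1 -70.7 245.7] yaw -3.102 F [-4.9 -1.6  2. ] M [0.13 0.77 0.1 ] gap 15.9 clk 15.7
```

View pics/s8.png

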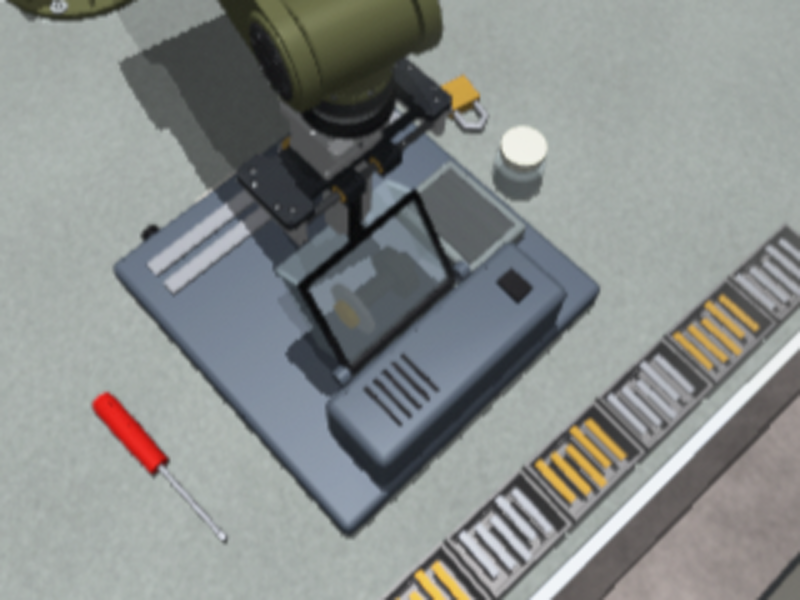

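View pics/w8.png

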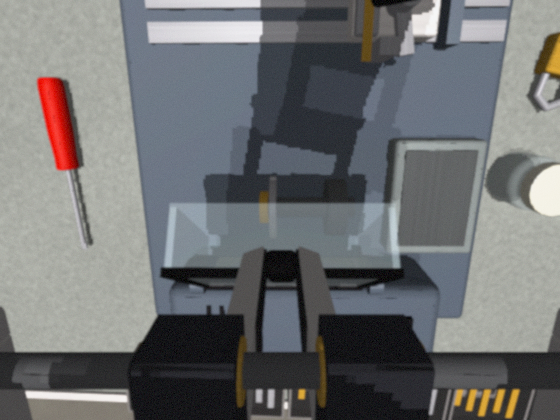

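```bash
python3 - <<'E'
from h import *
P=[624,-42.6,.041]
cs,cw=cams.get_calibration("scene"),cams.get_calibration("wrist")
for th in(50,55,60,65,70):
    t=np.radians(th);X=w(P,[[120-116*np.cos(t),-30+s*72,125+116*np.sin(t)] for s in(-1,1)])
    print(th,((proj(cs,X)-[130,150])*2.5).round().tolist(),proj(cw,X).round().tolist())
E
```

```text
50 [[291.0, 280.0], [406.0, 187.0]] [[166.0, 245.0], [398.0, 246.0]]
55 [[297.0, 283.0], [412.0, 189.0]] [[164.0, 261.0], [400.0, 262.0]]
60 [[302.0, 287.0], [418.0, 192.0]] [[162.0, 278.0], [401.0, 279.0]]
65 [[309.0, 292.0], [425.0, 195.0]] [[161.0, 295.0], [402.0, 297.0]]
70 [[316.0, 297.0], [432.0, 199.0]] [[160.0, 312.0], [403.0, 314.0]]
```

```bash

python3 -m handwheel '[[0,0,-0.0005,0],[0,0,-0.0005,0],[0,0,-0.0005,0],[0,0,-0.0005,0]]'
python3 - <<'E'
from h import *
from cell import manip
P=[624,-42.6,.041]
p,R=tcp();m=p-w(P,[120,-30,125])[0];mx=m[0]*np.cos(.041)+m[1]*np.sin(.041)
a=1.5+np.degrees(np.arctan2(m[2],-mx));print(a,np.hypot(mx,m[2]))
to(p,-3.1)
if abs(a-60)<1.5: print(manip.sign_off())
E
```

```text
clock: 16.3
eef_pos: [669.8, -70.7, 245.7]
eef_rot: [-3.129, -0.001, -3.102]
wrist_force: [2.1, -4.2, -10.1]
finger_gap: 15.9
59.5098129357331 142.28661717841047
shift m [0. 0. 0.] turn -0.1 pos [669.8 -70.7 245.7] yaw -3.102 F [  2.1  -4.2 -10.1] M [-0.33 -0.67  0.1 ] gap 15.9 clk 16.3
the job is handed in; nothing more can be done
None
```

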